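# Find the rocking corner of the base plate and press its shim leaf flat

## Task

The aluminium base plate in the blue frame rocks at one corner: press down firmly on the round bosses at its corners, one after another, until you find the one that sinks under your fingertip. Then push down the hinged brass shim leaf of that corner until it lies fully flat, and let go. Leave the other three leaves standing up, do not shift or lift the plate, grip nothing, and leave the tin and the other things where they are.

Things in the scene. Friction and masses are not known exactly. Their poses are not given: they have to be found in the camera images.
- plate: bare aluminium plate, 190 x 280 x 7 mm, about 0.6 kg, lying loose and level on four hidden feet, one per corner, in the blue frame; top face 33 mm above the bench. Origin: centre of its underside; x along the 190 mm side (away from the robot), y along the 280 mm side (to the robot's left), z up; turned up to 0.3 rad. One foot, any of the four and not to be told by eye, is slack.
- frame: flat blue frame, 230 x 360 x 12 mm, fixed to the bench under the plate and turned with it; origin: centre of its underside, axes as the plate's. Four plain brass leaves 26 mm wide, 55 long, 4 thick are hinged on it outside the plate's y ends: hinge lines along x, 152 mm from the centre in y, 75 in x, 36.5 mm above the bench; free ends point inward over the plate, raised about 40 degrees.
- corner_near_left (a point): top centre of the round steel boss, 30 mm across, of the plate's near (robot side), left (robot's left, +y) corner; 36 mm above the bench, 75 mm from the plate's centre in x and in y. Press here to test it: a firm corner gives under 1.5 mm at 15 N; the slack one starts to sink at about 7 N, is 4 mm down at about 9 N, stops at about 5 mm and springs back.
- press_near_left (a point): place to push on the shim leaf of the near (robot side), left (robot's left, +y) corner: on its upper face, middle line, 45 mm from its hinge and 10 mm from its free end; moves with the leaf. With the leaf flat this point is 38.5 mm above the bench and 107 mm from the frame's centre in y.
- leaf_near_left (a joint): angle of the near left leaf, rad: 0 raised (43 degrees), 0.75 flat (its stop); starts at 0 to 0.12. Stiff hinge, stays where it is left: about 7 N at the push point moves it, about 11 N once it bears on the plate. Over the slack corner it goes down flat and holds the corner down; over a firm one it jams on the plate at about 0.55.
- corner_near_right (a point): top centre of the round steel boss, 30 mm across, of the plate's near (robot side), right (robot's right, -y) corner; 36 mm above the bench, 75 mm from the plate's centre in x and in y. Press here to test it: a firm corner gives under 1.5 mm at 15 N; the slack one starts to sink at about 7 N, is 4 mm down at about 9 N, stops at about 5 mm and springs back.
- press_near_right (a point): place to push on the shim leaf of the near (robot side), right (robot's right, -y) corner: on its upper face, middle line, 45 mm from its hinge and 10 mm from its free end; moves with the leaf. With the leaf flat this point is 38.5 mm above the bench and 107 mm from the frame's centre in y.
- leaf_near_right (a joint): angle of the near right leaf, rad: 0 raised (43 degrees), 0.75 flat (its stop); starts at 0 to 0.12. Stiff hinge, stays where it is left: about 7 N at the push point moves it, about 11 N once it bears on the plate. Over the slack corner it goes down flat and holds the corner down; over a firm one it jams on the plate at about 0.55.
- corner_far_left (a point): top centre of the round steel boss, 30 mm across, of the plate's far (side away from the robot), left (robot's left, +y) corner; 36 mm above the bench, 75 mm from the plate's centre in x and in y. Press here to test it: a firm corner gives under 1.5 mm at 15 N; the slack one starts to sink at about 7 N, is 4 mm down at about 9 N, stops at about 5 mm and springs back.
- press_far_left (a point): place to push on the shim leaf of the far (side away from the robot), left (robot's left, +y) corner: on its upper face, middle line, 45 mm from its hinge and 10 mm from its free end; moves with the leaf. With the leaf flat this point is 38.5 mm above the bench and 107 mm from the frame's centre in y.
- leaf_far_left (a joint): angle of the far left leaf, rad: 0 raised (43 degrees), 0.75 flat (its stop); starts at 0 to 0.12. Stiff hinge, stays where it is left: about 7 N at the push point moves it, about 11 N once it bears on the plate. Over the slack corner it goes down flat and holds the corner down; over a firm one it jams on the plate at about 0.55.
- corner_far_right (a point): top centre of the round steel boss, 30 mm across, of the plate's far (side away from the robot), right (robot's right, -y) corner; 36 mm above the bench, 75 mm from the plate's centre in x and in y. Press here to test it: a firm corner gives under 1.5 mm at 15 N; the slack one starts to sink at about 7 N, is 4 mm down at about 9 N, stops at about 5 mm and springs back.
- press_far_right (a point): place to push on the shim leaf of the far (side away from the robot), right (robot's right, -y) corner: on its upper face, middle line, 45 mm from its hinge and 10 mm from its free end; moves with the leaf. With the leaf flat this point is 38.5 mm above the bench and 107 mm from the frame's centre in y.
- leaf_far_right (a joint): angle of the far right leaf, rad: 0 raised (43 degrees), 0.75 flat (its stop); starts at 0 to 0.12. Stiff hinge, stays where it is left: about 7 N at the push point moves it, about 11 N once it bears on the plate. Over the slack corner it goes down flat and holds the corner down; over a firm one it jams on the plate at about 0.55.
- tin: small closed steel specimen tin, 58 mm across, 36 mm high, standing loose near the middle of the plate; to be left alone. Origin at the underside centre.
- thumbscrew: loose steel thumbscrew, 26 mm across, 28 mm high, standing on the frame at the left end of the plate between the two leaves; to be left alone. Origin at the underside centre.
- beaker: glass beaker, 80 mm across, 110 mm high; to be left alone. Origin at the underside centre.
- wash_bottle: clear wash bottle, 64 mm across, 170 mm high; to be left alone. Origin at the underside centre.
- weight: brass weight, 44 mm across, 58 mm high; to be left alone. Origin at the underside centre.
- spatula: spatula lying to the right of the frame; to be left alone. Origin at the middle of it, along x handle to blade.
- jar: amber jar, 68 mm across, 75 mm high; to be left alone. Origin at the underside centre.

How it is judged:
By the outcome, as a careful person would: the job done as asked, in the order asked, and still so for the second after the job is handed in, with the robot touching nothing.
It also fails if it takes over 51 s, if anything falls off the work surface, if the arm or the gripper's body presses on something with over 40 N, if the wrist force passes 120 N, or if a joint passes its speed limit or range.

## Robot

A 6-joint arm with a two-finger parallel gripper is mounted at the origin on the work surface. World frame = base frame: x ahead of the robot, y to its left, z up, the work surface at z = 0. Lengths are in m, angles in rad, forces in N, time in s.
With the tool pointing down it reaches from about 0.425 to 0.95 m from the base axis. Payload 3.5 kg.
Tool frame: the origin (TCP) lies where the fingers leave the gripper's body, on its centre line; the fingertips stand 73 mm ahead of it and the grasp point (between the pads) lies 54 mm ahead of it; y points along the fingers, x is the direction in which the jaws open and shut, and the axes are right-handed (so a half turn about y gives the same grasp; the last joint's range is limited). The gripper opens to 85 mm and grips with 20 to 120 N. Pads are 22 mm wide; open, the fingers measure 114 mm over their backs; the gripper's body (76 mm by 85 mm) begins 54 mm behind the grasp point. The pads swing forward as they close: fully open they stand 13 mm farther back than shut.
Start: joints at [0.987, 0.286, 1.577, -0, 1.279, -0.15], TCP at [0.284, 0.612, 0.304] pointing down, gripper open.
Joint ranges: [-2.77, 2.77], [-0.9, 2.22], [0.21, 2.48], [-1.53, 4.67], [0.24, 2.81], [-2.84, 2.84]. Speed limits (rad/s): [2.79, 2.79, 3.14, 3.14, 3.14, 3.14].

## Interface

Orientations are given as [roll, pitch, yaw] about the fixed x, y, z axes, in that order (R = Rz(yaw) Ry(pitch) Rx(roll)).
In Python, from rig import monitor, grab_frame, workorder gives the robot as it stands.
- The arm moves only by the tool drive_tool, never from a script. Its argument "deltas" is a list of rows, each an object of numbers: "tx", "ty", "tz": the shift along the tool's x, y, z in m; "ax", "ay", "az": the turn, a rotation vector about the tool's x, y, z in rad. In form: [{"tx": .., "ty": .., "tz": .., "ax": .., "ay": .., "az": ..}, ...]. A call has 1 to 5 rows; each row shifts and turns the commanded pose from where the row before left it, along the tool's axes as they then stand; what a row does not reach is not made up. A row lasts 1/12 s, in which the tool goes at most 41.7 mm and 7.16 degrees, less where a joint would pass 70% of its speed; a pose out of reach is approached as far as the arm can. A call is refused whole if a number of a shift passes 0.0417 or a number of a turn 0.125, either way. A call with a gripper value outside its range is refused whole. "gripper" is the opening, from 0 (shut) to 1 (fully open), set as the call begins (left out, the last holds). The fingers move at their own pace and stop on an object; the grip force is fixed at half the most. Time passes only in rows, so rows that do not move let the fingers close. It gives the time, the measured TCP pose, the force and the opening at its end, in the units of the state.
- monitor.read_state(): the state, without advancing time (a new reading comes with each control period).
- grab_frame(name): name is "scene" or "top" or "wrist"; returns a dict with "img" (400x640x3 uint8, red, green, blue), "range_z" (400x640 float32, m along the optical axis (not along the pixel's ray), 0 where there is no reading), "fx", "fy", "cx", "cy" (pixels), "k1" (the pictures are not rectified: a ray, as slopes to the right and down, at radius r is drawn at 1 + k1 r^2 times it, then the intrinsics apply), "origin" and "orientation" of the camera in the world. Camera axes: x right, y up, looking along -z (the intrinsics and any distortion apply to the point x, -y, -z); pixel columns grow to the right and rows downward; lengths in m; the calibration is good to about 2 mm. A picture is of the moment at which its call begins.
- workorder.close_job(): hands the job in, once; it reports no verdict.
The state is a dict: "clock": time; "joint_positions": joint angles; "joint_velocities": joint speeds; "effort": joint torques, N m; "position": TCP position; "orientation": TCP orientation; "ft_force": force on the tool from outside, world axes, zero at the start; "ft_torque": the same for the moment, N m; "finger_gap": finger opening in m.
Only numpy, scipy, OpenCV 4.12 (cv2) and the standard library are available. Lean on these libraries where they do the work, as an engineer would, in place of code of your own. Each camera call takes 0.05 s, during which the arm holds its last target. There are 200 camera calls.

## Working session

There is one attempt and no reset: what is moved stays moved. The work goes in short steps, Python scripts to look and compute and a tool call to move; the robot and the scene stay as the last step left them, time stands still between calls to the robot, and variables do not carry over. Pictures are saved under pics/ and viewed, about 8 in all and at most 12, crops included, and the job is handed in when it is done.

Besides the shell and the picture viewer there is one more tool, called after "Call:" as name(argument=value, ...) on one line, values as JSON. drive_tool: Moves the arm, as the interface text tells. Its arguments: {"type":"object","properties":{"deltas":{"type":"array"},"gripper":{"type":"number"}},"required":["deltas"]}

```bash
mkdir -p pics; cat > h.py <<'E'
import numpy as np, cv2
from scipy.spatial.transform import Rotation as R
from rig import monitor, grab_frame, workorder
def cloud(f):
    h,w=f["range_z"].shape
    u,v=np.meshgrid(np.arange(w),np.arange(h))
    K=np.array([[f["fx"],0,f["cx"]],[0,f["fy"],f["cy"]],[0,0,1.]])
    p=np.stack([u,v],-1).reshape(-1,1,2).astype(np.float64)
    # forward model distorts true ray by 1+k1 r^2 -> OpenCV model
    s=cv2.undistortPoints(p,K,np.array([f["k1"],0,0,0,0.])).reshape(h,w,2)
    z=f["range_z"].astype(float)
    c=np.stack([s[...,0]*z,-s[...,1]*z,-z],-1)
    o=np.array(f["orientation"]); M=o if o.shape==(3,3) else R.from_euler("xyz",o).as_matrix()
    P=c@M.T+np.array(f["origin"]); P[z==0]=np.nan
    return P
E
python3 - <<'E'
from h import *
s=monitor.read_state(); print(s)
for n in ("top","scene"):
    f=grab_frame(n); np.savez(f"{n}.npz",**f); cv2.imwrite(f"pics/{n}0.png",f["img"][...,::-1]); print(n,f["origin"],f["orientation"],f["fx"],f["k1"])
E
```

```text
{'clock': 0.0, 'joint_positions': array([ 9.87000606e-01,  2.87193780e-01,  1.57818128e+00, -9.26238639e-06,
        1.27858101e+00, -1.49958818e-01]), 'joint_velocities': array([-0.0001631 , -0.00055407, -0.00020394,  0.00126233, -0.00016091,
        0.0003332 ]), 'effort': array([ 1.31548088e-03, -4.05969322e+01, -2.92635065e+01, -8.80848052e-05,
        5.53212507e-03,  6.02139778e-06]), 'position': array([0.28341888, 0.61208194, 0.3025259 ]), 'orientation': array([-1.570452  ,  0.00233821,  1.13696251]), 'ft_force': array([ 0.10855256,  0.07564521, -0.14446783]), 'ft_torque': array([ 0.00405299,  0.02630838, -0.01117414]), 'finger_gap': 0.08506661377283362}
top [ 0.42134291 -0.02768212  1.11888915] [ 0.13971524  0.01169275 -1.58408716] 401.0494351320127 0.0016213776606435807
scene [0.84286724 0.47105971 1.0384224 ] [0.53257312 0.0036321  2.61195594] 392.5387482831329 -0.08048790590440658
```

View pics/top0.png

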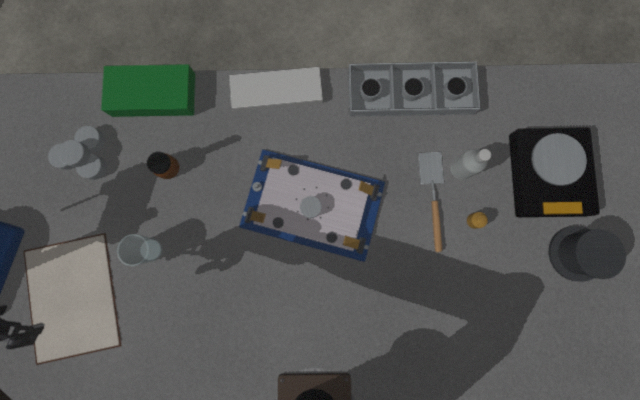

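View pics/scene0.png

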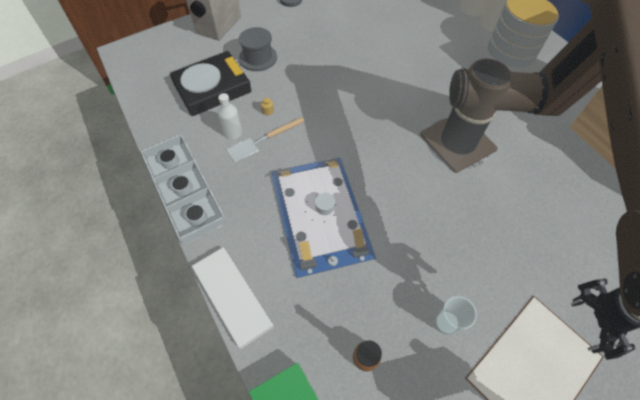

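The top view shows the frame around (313,205), with bosses near (293,170), (346,184), (278,222) and (332,237) and the tin near (310,206). It is turned clockwise, so the yaw is about -0.26. Next I'll fit its pose.

```bash
python3 - <<'E'
from h import *
f=dict(np.load("top.npz")); P=cloud(f)
hsv=cv2.cvtColor(f["img"],cv2.COLOR_RGB2HSV)
for z0,name in ((0.036,"boss"),):
    c=[]
    for u,v in((293,170),(346,184),(278,222),(332,237)):
        g=cv2.cvtColor(f["img"],cv2.COLOR_RGB2GRAY)[v-8:v+9,u-8:u+9].astype(float)
        h_=hsv[v-8:v+9,u-8:u+9]
        yy,xx=np.mgrid[-8:9,-8:9]
        m=(g<np.percentile(g,50)*0.5+g.min()*0.5)&(xx**2+yy**2<45)&(h_[...,1]<90)
        uc,vc=u+xx[m].mean(),v+yy[m].mean()
        q=P[int(round(vc))-2:int(round(vc))+3,int(round(uc))-2:int(round(uc))+3].reshape(-1,3)
        # ray from the pixel, at z
        o=np.array(f["origin"]); d=P[int(round(vc)),int(round(uc))]-o
        d2=P[int(vc)+0,int(uc)]-o
        mid=np.nanmedian(q,0); off=np.array([uc-round(uc),vc-round(vc)])
        X=o+d*(z0-o[2])/d[2]; X[0]-=off[1]*-d[2]/f["fx"]*1; X[1]-=off[0]*-d[2]/f["fx"]
        c.append(X); print((u,v),uc,vc,m.sum(),X.round(4),np.nanmedian(q,0).round(4))
    c=np.array(c); print("centre",c.mean(0)); FL,FR,NL,NR=c
    y=(FL-FR)+(NL-NR); x=(FL-NL)+(FR-NR)
    print("yaw",np.arctan2(-y[0],y[1]),np.arctan2(x[1],x[0]),np.linalg.norm(y)/2,np.linalg.norm(x)/2)
b=((hsv[...,0]>100)&(hsv[...,0]<130)&(hsv[...,1]>120)).astype(np.uint8); b[:140]=0;b[270:]=0;b[:,:230]=0;b[:,395:]=0
n,l,s,_=cv2.connectedComponentsWithStats(b); 
pts=P[b>0][:,:2]; pts=pts[~np.isnan(pts[:,0])]
print("frame",cv2.minAreaRect(pts.astype(np.float32)*1000))
# tin
m=(P[...,2]>0.06)&(P[...,2]<0.08); m[:190]=0;m[225:]=0;m[:,:295]=0;m[:,330:]=0
print("tin",P[m].mean(0),m.sum())
im=cv2.resize(f["img"][140:270,230:395],None,fx=4.5,fy=4.5,interpolation=cv2.INTER_CUBIC); cv2.imwrite("pics/top0c.png",im[...,::-1])
E
```

```text
(293, 170) 292.943661971831 169.49295774647888 71 [0.6396 0.0513 0.036 ] [0.6406 0.051  0.0356]
(346, 184) 345.525 183.675 80 [ 0.5978 -0.0923  0.036 ] [ 0.5973 -0.0937  0.0353]
(278, 222) 277.54651162790697 222.30232558139534 86 [0.4949 0.0936 0.036 ] [0.4956 0.0923 0.0367]
(332, 237) 331.34177215189874 237.34177215189874 79 [ 0.4525 -0.051   0.036 ] [ 0.4535 -0.0501  0.036 ]
centre [5.46189911e-01 3.88992737e-04 3.60000000e-02]
yaw -0.2841584040762053 -0.2807749058996377 0.1501310072334013 0.15089698858687248
frame ((546.6806030273438, 0.2394561767578125), (356.5647277832031, 227.35182189941406), 73.77496337890625)
tin [0.53361114 0.00314531 0.06918031] 375
```

View pics/top0c.png

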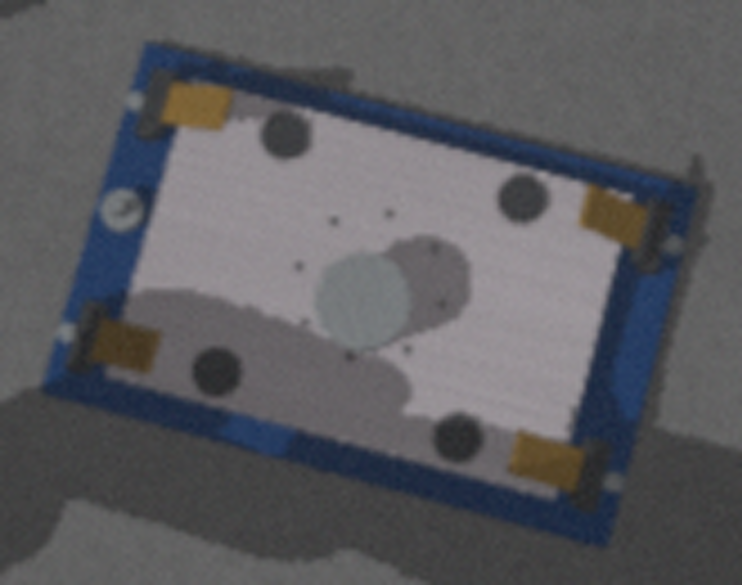

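```bash
cat >> h.py <<'E'
C=np.array([.546,.0003]); YAW=-.2825
def loc(p): 
    d=np.array(p[:2])-C; c,s=np.cos(YAW),np.sin(YAW); return np.array([c*d[0]+s*d[1],-s*d[0]+c*d[1]])
def st():
    s=monitor.read_state(); print(round(s["clock"],2),"loc mm",(loc(s["position"])*1e3).round(1),"z",(s["position"][2]*1e3).round(1),"rpy",np.round(s["orientation"],3),"F",np.round(s["ft_force"],1),"gap",round(s["finger_gap"],3)); return s
E
python3 - <<'E'
from h import *
s=st(); y=s["orientation"][2]; D=(np.array([.639,.0515])-s["position"][:2])/20
for k in range(20):
    a=0.118 if k<12 else 0
    print(k,round(D@[np.cos(y),np.sin(y)],3),round(D@[-np.sin(y),np.cos(y)],3),a); y-=a
print(y)
E
```

```text
0.1 loc mm [-422.7  514.4] z 302.7 rpy [-1.57   0.002  1.137] F [ 0.1 -0.  -0.8] gap 0.086
0 -0.018 -0.028 0.118
1 -0.015 -0.03 0.118
2 -0.011 -0.031 0.118
3 -0.007 -0.032 0.118
4 -0.003 -0.033 0.118
5 0.001 -0.033 0.118
6 0.005 -0.033 0.118
7 0.008 -0.032 0.118
8 0.012 -0.031 0.118
9 0.016 -0.029 0.118
10 0.019 -0.027 0.118
11 0.022 -0.025 0.118
12 0.025 -0.022 0
13 0.025 -0.022 0
14 0.025 -0.022 0
15 0.025 -0.022 0
16 0.025 -0.022 0
17 0.025 -0.022 0
18 0.025 -0.022 0
19 0.025 -0.022 0
-0.2789662651683219
```

Call:
drive_tool(deltas=[{"tx": -0.018, "tz": -0.028, "ay": 0.118}, {"tx": -0.015, "tz": -0.03, "ay": 0.118}, {"tx": -0.011, "tz": -0.031, "ay": 0.118}, {"tx": -0.007, "tz": -0.032, "ay": 0.118}, {"tx": -0.003, "tz": -0.033, "ay": 0.118}], gripper=0)

```text
invalid input
```

Call:
drive_tool(deltas=[{"tx": 0.001, "tz": -0.033, "ay": 0.118}, {"tx": 0.005, "tz": -0.033, "ay": 0.118}, {"tx": 0.008, "tz": -0.032, "ay": 0.118}, {"tx": 0.012, "tz": -0.031, "ay": 0.118}, {"tx": 0.016, "tz": -0.029, "ay": 0.118}])

```text
invalid input
```

Call:
drive_tool(deltas=[{"tx": 0.019, "tz": -0.027, "ay": 0.118}, {"tx": 0.022, "tz": -0.025, "ay": 0.118}, {"tx": 0.025, "tz": -0.022}, {"tx": 0.025, "tz": -0.022}, {"tx": 0.025, "tz": -0.022}])

```text
invalid input
```

Call:
drive_tool(deltas=[{"tx": 0.025, "tz": -0.022}, {"tx": 0.025, "tz": -0.022}, {"tx": 0.025, "tz": -0.022}, {"tx": 0.025, "tz": -0.022}, {"tx": 0.025, "tz": -0.022}])

```text
invalid input
```

```bash
python3 - <<'E'
from h import *
st()
E
```

```text
0.1 loc mm [-422.7  514.4] z 302.7 rpy [-1.57   0.002  1.137] F [ 0.1 -0.  -0.8] gap 0.086
```

Call:
drive_tool(deltas=[{"tx": -0.018, "ty": 0, "tz": -0.028, "ax": 0, "ay": 0.118, "az": 0}, {"tx": -0.015, "ty": 0, "tz": -0.03, "ax": 0, "ay": 0.118, "az": 0}, {"tx": -0.011, "ty": 0, "tz": -0.031, "ax": 0, "ay": 0.118, "az": 0}, {"tx": -0.007, "ty": 0, "tz": -0.032, "ax": 0, "ay": 0.118, "az": 0}, {"tx": -0.003, "ty": 0, "tz": -0.033, "ax": 0, "ay": 0.118, "az": 0}], gripper=0)

```text
clock: 0.52
position: [0.3725, 0.4711, 0.3032]
orientation: [-1.571, 0.001, 0.542]
ft_force: [0.3, 0.3, 0.2]
finger_gap: 0.0258
```

Call:
drive_tool(deltas=[{"tx": 0.001, "ty": 0, "tz": -0.033, "ax": 0, "ay": 0.118, "az": 0}, {"tx": 0.005, "ty": 0, "tz": -0.033, "ax": 0, "ay": 0.118, "az": 0}, {"tx": 0.008, "ty": 0, "tz": -0.032, "ax": 0, "ay": 0.118, "az": 0}, {"tx": 0.012, "ty": 0, "tz": -0.031, "ax": 0, "ay": 0.118, "az": 0}, {"tx": 0.016, "ty": 0, "tz": -0.029, "ax": 0, "ay": 0.118, "az": 0}])

```text
clock: 0.93
position: [0.4621, 0.3315, 0.3034]
orientation: [-1.571, 0.001, -0.049]
ft_force: [0.0, 0.6, -0.7]
finger_gap: -0.0
```

Call:
drive_tool(deltas=[{"tx": 0.019, "ty": 0, "tz": -0.027, "ax": 0, "ay": 0.118, "az": 0}, {"tx": 0.022, "ty": 0, "tz": -0.025, "ax": 0, "ay": 0.118, "az": 0}, {"tx": 0.025, "ty": 0, "tz": -0.022, "ax": 0, "ay": 0, "az": 0}, {"tx": 0.025, "ty": 0, "tz": -0.022, "ax": 0, "ay": 0, "az": 0}, {"tx": 0.025, "ty": 0, "tz": -0.022, "ax": 0, "ay": 0, "az": 0}])

```text
clock: 1.35
position: [0.5517, 0.1915, 0.3034]
orientation: [-1.571, 0.001, -0.279]
ft_force: [0.6, 0.7, -0.3]
finger_gap: 0.0002
```

Call:
drive_tool(deltas=[{"tx": 0.025, "ty": 0, "tz": -0.022, "ax": 0, "ay": 0, "az": 0}, {"tx": 0.025, "ty": 0, "tz": -0.022, "ax": 0, "ay": 0, "az": 0}, {"tx": 0.025, "ty": 0, "tz": -0.022, "ax": 0, "ay": 0, "az": 0}, {"tx": 0.025, "ty": 0, "tz": -0.022, "ax": 0, "ay": 0, "az": 0}, {"tx": 0.025, "ty": 0, "tz": -0.022, "ax": 0, "ay": 0, "az": 0}])

```text
clock: 1.77
position: [0.6416, 0.0513, 0.3032]
orientation: [-1.571, 0.001, -0.279]
ft_force: [0.1, -0.3, -0.3]
finger_gap: 0.0
```

```bash
python3 - <<'E'
from h import *
st(); f=grab_frame("wrist"); np.savez("wrist.npz",**f); cv2.imwrite("pics/w1.png",f["img"][...,::-1]); print(f["origin"],f["orientation"])
E
```

```text
1.77 loc mm [77.6 75.6] z 303.2 rpy [-1.571e+00  1.000e-03 -2.790e-01] F [ 0.1 -0.3 -0.3] gap 0.0
[0.66173705 0.12196521 0.37376262] [-0.29465358  0.00059113 -0.27919022]
```

View pics/w1.png

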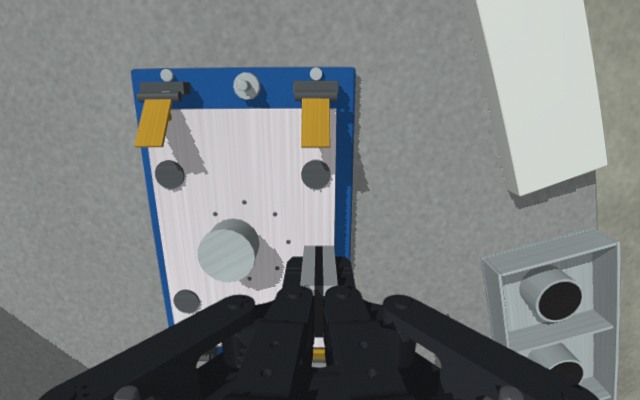

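The wrist view shows the two left bosses at (316,174) for far and (169,174) for near, with NR at (187,301). The leaves are up and the fingers are shut. I'll check these bosses against the fitted pose.

```bash
python3 - <<'E'
from h import *
f=dict(np.load("wrist.npz")); P=cloud(f); g=cv2.cvtColor(f["img"],cv2.COLOR_RGB2GRAY)
for u,v in((316,174),(169,174),(187,301)):
    m=np.zeros(g.shape,bool); m[v-22:v+23,u-22:u+23]=1; m&=(g<110)&(np.abs(P[...,2]-.036)<.004)
    r=cv2.minAreaRect(np.float32(P[m][:,:2]*1e3)); p=np.array(r[0])/1e3
    print(p.round(4),"loc",(loc(p)*1e3).round(1),np.round(r[1],1),"mean",(loc(P[m].mean(0))*1e3).round(1),m.sum(),np.median(P[m][:,2]))
E
```

```text
[0.641  0.0503] loc [77.3 74.5] [31.8 33.7] mean [75.2 74. ] 675 0.03635463876585765
[0.4946 0.0919] loc [-74.9  73.6] [29.1 29.3] mean [-74.8  73.6] 655 0.03639621301641288
[ 0.4529 -0.0519] loc [-74.8 -76. ] [30.5 29.1] mean [-74.4 -75.9] 458 0.036165159544963243
```

Call:
drive_tool(deltas=[{"tx": -0.002, "ty": 0.04, "tz": -0.001, "ax": 0, "ay": 0, "az": 0}, {"tx": 0, "ty": 0.04, "tz": 0, "ax": 0, "ay": 0, "az": 0}, {"tx": 0, "ty": 0.04, "tz": 0, "ax": 0, "ay": 0, "az": 0}, {"tx": 0, "ty": 0.04, "tz": 0, "ax": 0, "ay": 0, "az": 0}, {"tx": 0, "ty": 0.02, "tz": 0, "ax": 0, "ay": 0, "az": 0}])

```text
clock: 2.23
position: [0.6354, 0.0527, 0.1174]
orientation: [-1.573, 0.009, -0.279]
ft_force: [-1.5, 0.0, -0.3]
finger_gap: 0.0001
```

Call:
drive_tool(deltas=[{"tx": 0, "ty": 0.003, "tz": 0, "ax": 0, "ay": 0, "az": 0}, {"tx": 0, "ty": 0.003, "tz": 0, "ax": 0, "ay": 0, "az": 0}, {"tx": 0, "ty": 0.003, "tz": 0, "ax": 0, "ay": 0, "az": 0}, {"tx": 0, "ty": 0.002, "tz": 0, "ax": 0, "ay": 0, "az": 0}, {"tx": 0, "ty": 0, "tz": 0, "ax": 0, "ay": 0, "az": 0}])

```text
clock: 2.65
position: [0.6401, 0.0524, 0.1149]
orientation: [-1.57, -0.003, -0.279]
ft_force: [-0.1, 0.4, 0.2]
finger_gap: 0.0001
```

Call:
drive_tool(deltas=[{"tx": 0, "ty": 0.001, "tz": 0, "ax": 0, "ay": 0, "az": 0}, {"tx": 0, "ty": 0.001, "tz": 0, "ax": 0, "ay": 0, "az": 0}, {"tx": 0, "ty": 0.001, "tz": 0, "ax": 0, "ay": 0, "az": 0}, {"tx": 0, "ty": 0, "tz": 0, "ax": 0, "ay": 0, "az": 0}, {"tx": 0, "ty": 0, "tz": 0, "ax": 0, "ay": 0, "az": 0}])

```text
clock: 3.07
position: [0.639, 0.0524, 0.11]
orientation: [-1.571, -0.0, -0.279]
ft_force: [0.2, 0.5, -0.2]
finger_gap: 0.0
```

Call:
drive_tool(deltas=[{"tx": 0, "ty": 0.001, "tz": 0, "ax": 0, "ay": 0, "az": 0}, {"tx": 0, "ty": 0.001, "tz": 0, "ax": 0, "ay": 0, "az": 0}, {"tx": 0, "ty": 0, "tz": 0, "ax": 0, "ay": 0, "az": 0}])

```text
clock: 3.32
position: [0.6392, 0.0524, 0.1087]
orientation: [-1.571, 0.0, -0.279]
ft_force: [-1.8, 0.4, 4.2]
finger_gap: 0.0002
```

Call:
drive_tool(deltas=[{"tx": 0, "ty": 0.001, "tz": 0, "ax": 0, "ay": 0, "az": 0}, {"tx": 0, "ty": 0, "tz": 0, "ax": 0, "ay": 0, "az": 0}, {"tx": 0, "ty": 0, "tz": 0, "ax": 0, "ay": 0, "az": 0}])

```text
clock: 3.57
position: [0.6393, 0.0524, 0.1087]
orientation: [-1.571, 0.0, -0.279]
ft_force: [-3.4, 0.1, 8.3]
finger_gap: 0.0002
```

Call:
drive_tool(deltas=[{"tx": 0, "ty": 0.001, "tz": 0, "ax": 0, "ay": 0, "az": 0}, {"tx": 0, "ty": 0, "tz": 0, "ax": 0, "ay": 0, "az": 0}, {"tx": 0, "ty": 0, "tz": 0, "ax": 0, "ay": 0, "az": 0}])

```text
clock: 3.82
position: [0.6393, 0.0524, 0.1087]
orientation: [-1.571, 0.001, -0.279]
ft_force: [-6.2, 0.6, 12.2]
finger_gap: 0.0001
```

Call:
drive_tool(deltas=[{"tx": -0.001, "ty": 0.001, "tz": 0, "ax": 0, "ay": 0, "az": 0}, {"tx": 0, "ty": 0, "tz": 0, "ax": 0, "ay": 0, "az": 0}, {"tx": 0, "ty": 0, "tz": 0, "ax": 0, "ay": 0, "az": 0}])

```text
clock: 4.07
position: [0.6391, 0.0525, 0.1086]
orientation: [-1.571, -0.002, -0.279]
ft_force: [-5.5, -0.8, 14.8]
finger_gap: -0.0
```

Far left is firm: 14.8 N with no sink. Next I'll test far right.

Call:
drive_tool(deltas=[{"tx": 0, "ty": -0.01, "tz": 0, "ax": 0, "ay": 0, "az": 0}, {"tx": 0, "ty": -0.015, "tz": 0, "ax": 0, "ay": 0, "az": 0}, {"tx": 0, "ty": 0, "tz": -0.03, "ax": 0, "ay": 0, "az": 0}, {"tx": 0, "ty": 0, "tz": -0.04, "ax": 0, "ay": 0, "az": 0}, {"tx": 0, "ty": 0, "tz": -0.04, "ax": 0, "ay": 0, "az": 0}])

```text
clock: 4.48
position: [0.6079, -0.0533, 0.1311]
orientation: [-1.571, -0.002, -0.276]
ft_force: [1.2, -1.1, 0.1]
finger_gap: -0.0
```

Call:
drive_tool(deltas=[{"tx": 0.001, "ty": 0, "tz": -0.04, "ax": 0, "ay": 0, "az": 0}, {"tx": 0, "ty": 0.007, "tz": -0.001, "ax": 0, "ay": 0, "az": 0}, {"tx": 0, "ty": 0.006, "tz": 0, "ax": 0, "ay": 0, "az": 0}, {"tx": 0, "ty": 0.004, "tz": 0, "ax": 0, "ay": 0, "az": 0}, {"tx": 0, "ty": 0, "tz": 0, "ax": 0, "ay": 0, "az": 0}])

```text
clock: 4.9
position: [0.5968, -0.0914, 0.1116]
orientation: [-1.57, 0.003, -0.278]
ft_force: [0.1, -0.1, -0.4]
finger_gap: 0.0002
```

```bash
python3 - <<'E'
from h import *
st()
E
```

```text
4.9 loc mm [ 74.4 -73.9] z 111.6 rpy [-1.57   0.003 -0.278] F [ 0.1 -0.1 -0.4] gap 0.0
```

Call:
drive_tool(deltas=[{"tx": 0, "ty": 0.002, "tz": -0.001, "ax": 0, "ay": 0, "az": 0}, {"tx": 0, "ty": 0.001, "tz": 0, "ax": 0, "ay": 0, "az": 0}, {"tx": 0, "ty": 0.001, "tz": 0, "ax": 0, "ay": 0, "az": 0}, {"tx": -0.0005, "ty": 0.001, "tz": 0, "ax": 0, "ay": 0, "az": 0}, {"tx": 0, "ty": 0, "tz": 0, "ax": 0, "ay": 0, "az": 0}])

```text
clock: 5.32
position: [0.5973, -0.0929, 0.1087]
orientation: [-1.57, -0.001, -0.279]
ft_force: [0.8, 2.0, 3.1]
finger_gap: -0.0002
```

Call:
drive_tool(deltas=[{"tx": -0.0005, "ty": 0.001, "tz": 0, "ax": 0, "ay": 0, "az": 0}, {"tx": -0.0005, "ty": 0.001, "tz": 0, "ax": 0, "ay": 0, "az": 0}, {"tx": -0.0005, "ty": 0.001, "tz": 0, "ax": 0, "ay": 0, "az": 0}, {"tx": 0, "ty": 0, "tz": 0, "ax": 0, "ay": 0, "az": 0}, {"tx": 0, "ty": 0, "tz": 0, "ax": 0, "ay": 0, "az": 0}])

```text
clock: 5.73
position: [0.5971, -0.0929, 0.1086]
orientation: [-1.57, -0.004, -0.279]
ft_force: [-2.9, 3.4, 13.6]
finger_gap: 0.0
```

Far right is also firm: 13.6 N with no sink. Next is near right.

Call:
drive_tool(deltas=[{"tx": 0, "ty": -0.01, "tz": 0, "ax": 0, "ay": 0, "az": 0}, {"tx": 0, "ty": -0.015, "tz": 0, "ax": 0, "ay": 0, "az": 0}, {"tx": -0.028, "ty": 0, "tz": 0, "ax": 0, "ay": 0, "az": 0}, {"tx": -0.04, "ty": 0, "tz": 0, "ax": 0, "ay": 0, "az": 0}, {"tx": -0.04, "ty": 0, "tz": 0, "ax": 0, "ay": 0, "az": 0}])

```text
clock: 6.15
position: [0.4907, -0.0635, 0.1302]
orientation: [-1.571, -0.001, -0.279]
ft_force: [-1.0, 0.4, 0.6]
finger_gap: 0.0003
```

Call:
drive_tool(deltas=[{"tx": -0.04, "ty": 0, "tz": 0, "ax": 0, "ay": 0, "az": 0}, {"tx": 0, "ty": 0.007, "tz": 0, "ax": 0, "ay": 0, "az": 0}, {"tx": 0, "ty": 0.006, "tz": 0, "ax": 0, "ay": 0, "az": 0}, {"tx": 0, "ty": 0.004, "tz": 0, "ax": 0, "ay": 0, "az": 0}, {"tx": 0, "ty": 0, "tz": 0, "ax": 0, "ay": 0, "az": 0}])

```text
clock: 6.57
position: [0.454, -0.0529, 0.1128]
orientation: [-1.571, -0.001, -0.279]
ft_force: [-0.2, -0.2, 0.8]
finger_gap: -0.0002
```

```bash
python3 - <<'E'
from h import *
st()
E
```

```text
6.57 loc mm [-73.5 -76.8] z 112.8 rpy [-1.571e+00 -1.000e-03 -2.790e-01] F [-0.2 -0.2  0.8] gap -0.0
```

Call:
drive_tool(deltas=[{"tx": -0.001, "ty": 0.002, "tz": 0.001, "ax": 0, "ay": 0, "az": 0}, {"tx": 0, "ty": 0.001, "tz": 0, "ax": 0, "ay": 0, "az": 0}, {"tx": 0, "ty": 0.001, "tz": 0, "ax": 0, "ay": 0, "az": 0}, {"tx": 0, "ty": 0.001, "tz": 0, "ax": 0, "ay": 0, "az": 0}, {"tx": 0, "ty": 0, "tz": 0, "ax": 0, "ay": 0, "az": 0}])

```text
clock: 6.98
position: [0.4531, -0.0514, 0.1087]
orientation: [-1.571, -0.001, -0.279]
ft_force: [-2.2, 0.4, 3.6]
finger_gap: 0.0004
```

Call:
drive_tool(deltas=[{"tx": 0, "ty": 0.001, "tz": 0, "ax": 0, "ay": 0, "az": 0}, {"tx": 0, "ty": 0.001, "tz": 0, "ax": 0, "ay": 0, "az": 0}, {"tx": 0, "ty": 0.001, "tz": 0, "ax": 0, "ay": 0, "az": 0}, {"tx": 0, "ty": 0, "tz": 0, "ax": 0, "ay": 0, "az": 0}, {"tx": 0, "ty": 0, "tz": 0, "ax": 0, "ay": 0, "az": 0}])

```text
clock: 7.4
position: [0.4534, -0.0515, 0.1085]
orientation: [-1.571, 0.002, -0.278]
ft_force: [-10.9, 3.1, 24.5]
finger_gap: -0.0002
```

Near right is firm too: 24.5 N with no sink. I'll press near left to confirm it is the slack one.

Call:
drive_tool(deltas=[{"tx": 0, "ty": -0.01, "tz": 0, "ax": 0, "ay": 0, "az": 0}, {"tx": 0, "ty": -0.015, "tz": 0, "ax": 0, "ay": 0, "az": 0}, {"tx": 0, "ty": 0, "tz": 0.03, "ax": 0, "ay": 0, "az": 0}, {"tx": 0, "ty": 0, "tz": 0.04, "ax": 0, "ay": 0, "az": 0}, {"tx": 0, "ty": 0, "tz": 0.04, "ax": 0, "ay": 0, "az": 0}])

```text
clock: 7.82
position: [0.4833, 0.0552, 0.1306]
orientation: [-1.57, -0.002, -0.282]
ft_force: [0.8, -0.4, -0.3]
finger_gap: -0.0002
```

Call:
drive_tool(deltas=[{"tx": 0, "ty": 0, "tz": 0.039, "ax": 0, "ay": 0, "az": 0}, {"tx": 0, "ty": 0.007, "tz": 0, "ax": 0, "ay": 0, "az": 0}, {"tx": 0, "ty": 0.006, "tz": 0, "ax": 0, "ay": 0, "az": 0}, {"tx": 0, "ty": 0.004, "tz": 0, "ax": 0, "ay": 0, "az": 0}, {"tx": 0, "ty": 0, "tz": 0, "ax": 0, "ay": 0, "az": 0}])

```text
clock: 8.23
position: [0.4921, 0.0912, 0.1113]
orientation: [-1.572, 0.003, -0.28]
ft_force: [-0.9, 0.1, -0.2]
finger_gap: 0.0001
```

```bash
python3 - <<'E'
from h import *
st()
E
```

```text
8.23 loc mm [-77.1  72.3] z 111.3 rpy [-1.572  0.003 -0.28 ] F [-0.9  0.1 -0.2] gap 0.0
```

Call:
drive_tool(deltas=[{"tx": 0.001, "ty": 0.001, "tz": 0.0015, "ax": 0, "ay": 0, "az": 0}, {"tx": 0, "ty": 0.001, "tz": 0, "ax": 0, "ay": 0, "az": 0}, {"tx": 0, "ty": 0.001, "tz": 0, "ax": 0, "ay": 0, "az": 0}, {"tx": 0, "ty": 0.001, "tz": 0, "ax": 0, "ay": 0, "az": 0}, {"tx": 0, "ty": 0, "tz": 0, "ax": 0, "ay": 0, "az": 0}])

```text
clock: 8.65
position: [0.4946, 0.0929, 0.1089]
orientation: [-1.571, 0.0, -0.28]
ft_force: [0.2, -0.6, -0.4]
finger_gap: -0.0001
```

Call:
drive_tool(deltas=[{"tx": 0, "ty": 0.001, "tz": 0, "ax": 0, "ay": 0, "az": 0}, {"tx": 0, "ty": 0.001, "tz": 0, "ax": 0, "ay": 0, "az": 0}, {"tx": 0, "ty": 0, "tz": 0, "ax": 0, "ay": 0, "az": 0}, {"tx": 0, "ty": 0, "tz": 0, "ax": 0, "ay": 0, "az": 0}])

```text
clock: 8.98
position: [0.4948, 0.093, 0.1082]
orientation: [-1.572, 0.001, -0.279]
ft_force: [-2.8, -1.4, 7.9]
finger_gap: 0.0001
```

Call:
drive_tool(deltas=[{"tx": 0, "ty": 0.001, "tz": 0, "ax": 0, "ay": 0, "az": 0}, {"tx": 0, "ty": 0.001, "tz": 0, "ax": 0, "ay": 0, "az": 0}, {"tx": 0, "ty": 0, "tz": 0, "ax": 0, "ay": 0, "az": 0}, {"tx": 0, "ty": 0, "tz": 0, "ax": 0, "ay": 0, "az": 0}])

```text
clock: 9.32
position: [0.4948, 0.0932, 0.1065]
orientation: [-1.572, 0.001, -0.279]
ft_force: [-4.6, -1.0, 9.3]
finger_gap: 0.0003
```

Call:
drive_tool(deltas=[{"tx": -0.0005, "ty": 0.001, "tz": 0, "ax": 0, "ay": 0, "az": 0}, {"tx": 0, "ty": 0.001, "tz": 0, "ax": 0, "ay": 0, "az": 0}, {"tx": 0, "ty": 0.001, "tz": 0, "ax": 0, "ay": 0, "az": 0}, {"tx": 0, "ty": 0, "tz": 0, "ax": 0, "ay": 0, "az": 0}, {"tx": 0, "ty": 0, "tz": 0, "ax": 0, "ay": 0, "az": 0}])

```text
clock: 9.73
position: [0.4948, 0.0933, 0.1042]
orientation: [-1.572, 0.0, -0.278]
ft_force: [-4.6, -1.0, 13.3]
finger_gap: -0.0001
```

Near left is the slack one: it sank 4.7 mm. I'll lift clear and move over its leaf.

Call:
drive_tool(deltas=[{"tx": 0, "ty": -0.01, "tz": 0, "ax": 0, "ay": 0, "az": 0}, {"tx": 0, "ty": -0.02, "tz": 0, "ax": 0, "ay": 0, "az": 0}, {"tx": 0, "ty": -0.03, "tz": 0, "ax": 0, "ay": 0, "az": 0}, {"tx": 0, "ty": 0, "tz": 0.027, "ax": 0, "ay": 0, "az": 0}, {"tx": 0, "ty": 0, "tz": 0.03, "ax": 0, "ay": 0, "az": 0}])

```text
clock: 10.15
position: [0.5115, 0.148, 0.1648]
orientation: [-1.569, -0.005, -0.282]
ft_force: [0.3, -0.7, 0.1]
finger_gap: -0.0002
```

```bash
python3 - <<'E'
from h import *
f=grab_frame("wrist"); st(); np.savez("w2.npz",**f); cv2.imwrite("pics/w2.png",f["img"][...,::-1])
P=cloud(f); hsv=cv2.cvtColor(f["img"],cv2.COLOR_RGB2HSV)
L=np.stack([*np.moveaxis(np.apply_along_axis(loc,-1,P),-1,0),P[...,2]],-1)*1e3
m=(hsv[...,1]>120)&(hsv[...,0]>12)&(hsv[...,0]<32)&(np.abs(L[...,0]+75)<25)&(L[...,1]>90)&(L[...,2]>30)
q=L[m]; print(m.sum(),q.min(0).round(1),q.max(0).round(1),np.median(q,0).round(1)); k=np.polyfit(q[:,1],q[:,2],1); print("angle",np.arctan(-k[0]), "z at y=120",np.polyval(k,120))
E
```

```text
10.2 loc mm [-75.  136.4] z 164.2 rpy [-1.566 -0.005 -0.279] F [-1.3  0.1  1.3] gap -0.0
2225 [-88.9 120.6  40. ] [-63.2 148.1 100.7] [-76.4 135.9  51.1]
angle 0.5729475695828111 z at y=120 62.08779975278246
```

View pics/w2.png

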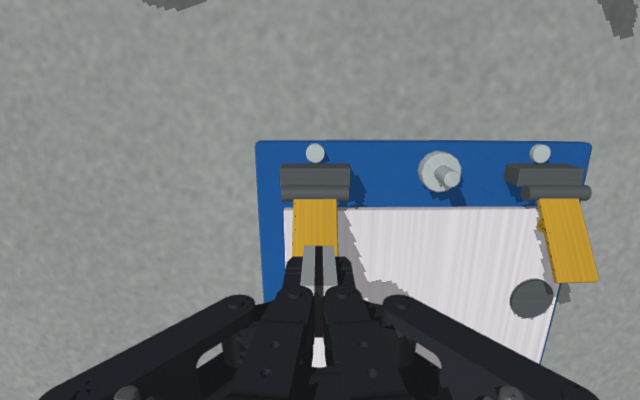

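The wrist view shows the fingertip over the near left leaf (brass at about (315,225)). The far left leaf at (570,240) is still up and the thumbscrew is standing at (440,172). Now I'll lower along the leaf's arc.

Call:
drive_tool(deltas=[{"tx": -0.001, "ty": 0.008, "tz": 0, "ax": 0, "ay": 0, "az": 0}, {"tx": 0, "ty": 0.006, "tz": 0, "ax": 0, "ay": 0, "az": 0}, {"tx": 0, "ty": 0, "tz": 0, "ax": 0, "ay": 0, "az": 0}, {"tx": 0, "ty": 0, "tz": 0, "ax": 0, "ay": 0, "az": 0}])

```text
clock: 10.53
position: [0.5078, 0.1477, 0.1464]
orientation: [-1.572, 0.003, -0.28]
ft_force: [0.8, -0.6, -0.5]
finger_gap: 0.0001
```

```bash
python3 - <<'E'
from h import *
st()
E
```

```text
10.53 loc mm [-77.8 130.9] z 146.4 rpy [-1.572  0.003 -0.28 ] F [ 0.8 -0.6 -0.5] gap 0.0
```

Call:
drive_tool(deltas=[{"tx": 0.001, "ty": 0.003, "tz": -0.001, "ax": 0, "ay": 0, "az": 0}, {"tx": 0.001, "ty": 0.003, "tz": -0.002, "ax": 0, "ay": 0, "az": 0}, {"tx": 0, "ty": 0.003, "tz": -0.0015, "ax": 0, "ay": 0, "az": 0}, {"tx": 0, "ty": 0.003, "tz": -0.0015, "ax": 0, "ay": 0, "az": 0}, {"tx": 0, "ty": 0, "tz": 0, "ax": 0, "ay": 0, "az": 0}])

```text
clock: 10.95
position: [0.5095, 0.1417, 0.1361]
orientation: [-1.571, -0.0, -0.28]
ft_force: [-0.3, -0.4, 0.9]
finger_gap: -0.0002
```

```bash
python3 - <<'E'
from h import *
st()
E
```

```text
10.95 loc mm [-74.5 125.6] z 136.1 rpy [-1.571 -0.    -0.28 ] F [-0.3 -0.4  0.9] gap -0.0
```

Call:
drive_tool(deltas=[{"tx": -0.001, "ty": 0.003, "tz": -0.002, "ax": 0, "ay": 0, "az": 0}, {"tx": 0, "ty": 0.003, "tz": -0.0015, "ax": 0, "ay": 0, "az": 0}, {"tx": 0, "ty": 0.003, "tz": -0.001, "ax": 0, "ay": 0, "az": 0}, {"tx": 0, "ty": 0.003, "tz": -0.001, "ax": 0, "ay": 0, "az": 0}, {"tx": 0, "ty": 0, "tz": 0, "ax": 0, "ay": 0, "az": 0}])

```text
clock: 11.37
position: [0.5079, 0.1365, 0.1253]
orientation: [-1.571, -0.003, -0.278]
ft_force: [-0.1, -1.6, 5.4]
finger_gap: 0.0002
```

```bash
python3 - <<'E'
from h import *
st()
E
```

```text
11.37 loc mm [-74.6 120.1] z 125.3 rpy [-1.571 -0.003 -0.278] F [-0.1 -1.6  5.4] gap 0.0
```

Call:
drive_tool(deltas=[{"tx": 0, "ty": 0.003, "tz": -0.001, "ax": 0, "ay": 0, "az": 0}, {"tx": 0, "ty": 0.003, "tz": -0.001, "ax": 0, "ay": 0, "az": 0}, {"tx": 0, "ty": 0.003, "tz": -0.0005, "ax": 0, "ay": 0, "az": 0}, {"tx": 0, "ty": 0.002, "tz": -0.0005, "ax": 0, "ay": 0, "az": 0}, {"tx": 0, "ty": 0, "tz": 0, "ax": 0, "ay": 0, "az": 0}])

```text
clock: 11.78
position: [0.5072, 0.1336, 0.1148]
orientation: [-1.571, -0.003, -0.279]
ft_force: [-2.0, -0.9, 8.3]
finger_gap: -0.0001
```

Call:
drive_tool(deltas=[{"tx": 0, "ty": 0.002, "tz": 0, "ax": 0, "ay": 0, "az": 0}, {"tx": 0, "ty": 0.002, "tz": 0, "ax": 0, "ay": 0, "az": 0}, {"tx": 0, "ty": 0.001, "tz": 0, "ax": 0, "ay": 0, "az": 0}, {"tx": 0, "ty": 0, "tz": 0, "ax": 0, "ay": 0, "az": 0}, {"tx": 0, "ty": 0, "tz": 0, "ax": 0, "ay": 0, "az": 0}])

```text
clock: 12.2
position: [0.5072, 0.1334, 0.1109]
orientation: [-1.573, -0.002, -0.278]
ft_force: [-5.5, -4.8, 16.2]
finger_gap: -0.0001
```

```bash
python3 - <<'E'
from h import *
st()
E
```

```text
12.2 loc mm [-74.3 117. ] z 110.9 rpy [-1.573 -0.002 -0.278] F [-5.5 -4.8 16.2] gap -0.0
```

The leaf is at its stop: the tip is at about 38 mm with 16 N. I'll add a small push and then lift off.

Call:
drive_tool(deltas=[{"tx": 0, "ty": 0.001, "tz": 0, "ax": 0, "ay": 0, "az": 0}, {"tx": 0, "ty": 0.001, "tz": 0, "ax": 0, "ay": 0, "az": 0}, {"tx": 0, "ty": 0, "tz": 0, "ax": 0, "ay": 0, "az": 0}, {"tx": 0, "ty": 0, "tz": 0, "ax": 0, "ay": 0, "az": 0}])

```text
clock: 12.53
position: [0.5074, 0.1333, 0.1106]
orientation: [-1.573, -0.001, -0.277]
ft_force: [-9.7, -5.1, 25.9]
finger_gap: -0.0002
```

Call:
drive_tool(deltas=[{"tx": 0, "ty": -0.005, "tz": 0, "ax": 0, "ay": 0, "az": 0}, {"tx": 0, "ty": -0.01, "tz": 0, "ax": 0, "ay": 0, "az": 0}, {"tx": 0, "ty": -0.03, "tz": 0, "ax": 0, "ay": 0, "az": 0}, {"tx": 0, "ty": -0.04, "tz": 0, "ax": 0, "ay": 0, "az": 0}, {"tx": 0, "ty": -0.04, "tz": 0, "ax": 0, "ay": 0, "az": 0}])

```text
clock: 12.95
position: [0.5046, 0.1341, 0.2308]
orientation: [-1.572, 0.004, -0.279]
ft_force: [0.3, 0.2, 0.4]
finger_gap: -0.0001
```

Call:
drive_tool(deltas=[{"tx": 0, "ty": -0.04, "tz": 0.03, "ax": 0, "ay": 0, "az": 0}, {"tx": 0, "ty": -0.03, "tz": 0.04, "ax": 0, "ay": 0, "az": 0}, {"tx": 0, "ty": 0, "tz": 0.04, "ax": 0, "ay": 0, "az": 0}, {"tx": 0, "ty": 0, "tz": 0.04, "ax": 0, "ay": 0, "az": 0}, {"tx": 0, "ty": 0, "tz": 0.03, "ax": 0, "ay": 0, "az": 0}])

```text
clock: 13.37
position: [0.5525, 0.2986, 0.2901]
orientation: [-1.569, -0.001, -0.278]
ft_force: [-0.1, -0.8, -1.0]
finger_gap: -0.0001
```

Call:
drive_tool(deltas=[{"tx": 0, "ty": 0, "tz": 0.04, "ax": 0, "ay": 0, "az": 0}, {"tx": 0, "ty": 0, "tz": 0.04, "ax": 0, "ay": 0, "az": 0}, {"tx": 0, "ty": 0, "tz": 0.04, "ax": 0, "ay": 0, "az": 0}, {"tx": 0, "ty": 0, "tz": 0, "ax": 0, "ay": 0, "az": 0}, {"tx": 0, "ty": 0, "tz": 0, "ax": 0, "ay": 0, "az": 0}])

```text
clock: 13.78
position: [0.5848, 0.4132, 0.2873]
orientation: [-1.573, 0.002, -0.276]
ft_force: [-0.1, -0.4, -0.3]
finger_gap: -0.0
```

```bash
python3 - <<'E'
from h import *
st()
f=grab_frame("top"); P=cloud(f)
L=np.stack([*np.moveaxis(np.apply_along_axis(loc,-1,P),-1,0),P[...,2]],-1)*1e3
for n,x,sy in(("NL",-75,1),("NR",-75,-1),("FL",75,1),("FR",75,-1)):
    m=(np.abs(L[...,0]-x)<9)&(L[...,1]*sy>100)&(L[...,1]*sy<122); print(n,"leaf z med/max",np.nanmedian(L[m][:,2]).round(1),np.nanmax(L[m][:,2]).round(1))
    m=np.hypot(L[...,0]-x,L[...,1]-sy*75)<10; print("  boss z",np.nanmedian(L[m][:,2]).round(1))
m=(P[...,2]>0.06)&(P[...,2]<0.08); m[:190]=0;m[225:]=0;m[:,:295]=0;m[:,330:]=0
print("tin",P[m].mean(0),m.sum())
im=cv2.resize(f["img"][140:270,230:395],None,fx=4.5,fy=4.5,interpolation=cv2.INTER_CUBIC); cv2.imwrite("pics/top2.png",im[...,::-1])
E
```

```text
13.78 loc mm [-77.9 407.3] z 287.3 rpy [-1.573  0.002 -0.276] F [-0.1 -0.4 -0.3] gap -0.0
NL leaf z med/max 39.5 42.7
  boss z 33.0
NR leaf z med/max 63.2 72.6
  boss z 36.1
FL leaf z med/max 62.4 73.3
  boss z 37.6
FR leaf z med/max 40.1 79.1
  boss z 40.0
tin [0.53275659 0.00420425 0.06917482] 369
```

View pics/top2.png

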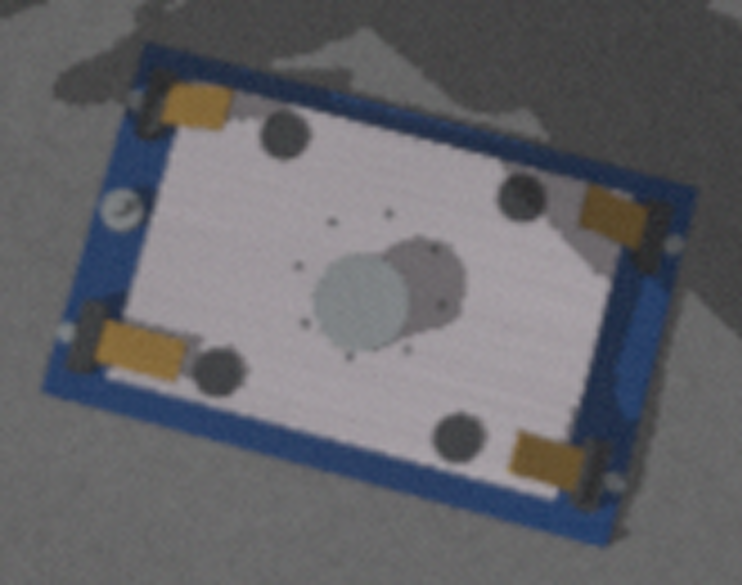

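The near left leaf now lies flat at about (140,350), and the other three leaves, the tin and the thumbscrew look unchanged. Before handing in I'll run one numeric check of leaf slope and plate shift.

```bash
python3 - <<'E'
from h import *
f=grab_frame("top"); f0=dict(np.load("top.npz"))
def L_(f):
    P=cloud(f); return np.stack([*np.moveaxis(np.apply_along_axis(loc,-1,P),-1,0),P[...,2]],-1)*1e3
L=L_(f);L0=L_(f0)
for T,n in((L0,"before"),(L,"after")):
  for x,sy,nm in((-75,1,"NL"),(-75,-1,"NR"),(75,1,"FL"),(75,-1,"FR")):
    I=f0["img"] if n=="before" else f["img"]; h=cv2.cvtColor(I,cv2.COLOR_RGB2HSV)
    m=(np.abs(T[...,0]-x)<14)&(np.abs(T[...,1]*sy-122)<27)&(h[...,1]>110)&(h[...,0]>10)&(h[...,0]<32)
    q=T[m]; k=np.polyfit(q[:,1]*sy,q[:,2],1); print(n,nm,m.sum(),"angle",np.arctan(-k[0]).round(2),"z",np.median(q[:,2]).round(1), "inner end",np.percentile(q[:,1]*sy,2).round(0))
# image shift of plate area, sub-pixel, via bosses/edges
g=[cv2.cvtColor(a["img"],cv2.COLOR_RGB2GRAY).astype(np.float32) for a in(f0,f)]
def cen(G,u,v):
    w=G[v-8:v+9,u-8:u+9]; yy,xx=np.mgrid[-8:9,-8:9]; m=(xx**2+yy**2<49); t=(w.min()+np.median(w))/2; k=m&(w<t); return np.array([u+xx[k].mean(),v+yy[k].mean()])
for u,v in((293,170),(346,184),(278,222),(332,237)): print("boss px shift",(cen(g[1],u,v)-cen(g[0],u,v)).round(2))
st()
E
```

```text
before NL 80 angle 0.66 z 57.4 inner end 112.0
before NR 118 angle 0.63 z 57.5 inner end 109.0
before FL 110 angle 0.65 z 56.7 inner end 110.0
before FR 102 angle 0.71 z 59.8 inner end 112.0
after NL 151 angle 0.01 z 38.6 inner end 100.0
after NR 112 angle 0.63 z 57.0 inner end 110.0
after FL 109 angle 0.65 z 55.3 inner end 110.0
after FR 102 angle 0.73 z 58.7 inner end 113.0
boss px shift [-0.19  0.07]
boss px shift [ 0.4  -0.57]
boss px shift [0.43 0.05]
boss px shift [ 0.2  -0.39]
13.88 loc mm [-77.1 405.3] z 288.5 rpy [-1.572e+00  1.000e-03 -2.790e-01] F [ 0.1 -0.5  0. ] gap -0.0
```

```bash
python3 -c "
from rig import workorder; print(workorder.close_job())"
```

```text
the job is handed in; nothing more can be done
None
```

The near left corner was the slack one. Its shim leaf is now pushed down flat and released, and the job is handed in at about 14 s of the 51 s allowed.

- **Corner tests:** with shut fingers I pressed all four bosses in turn. Far left (14.8 N), far right (13.6 N) and near right (24.5 N) did not sink; far right stopped a little short of the 15 N test force. Near left started to sink at about 8 N and was 4.7 mm down at 13 N.
- **Leaf:** I pushed the near left leaf down until it stopped with the fingertip at about 38 mm and 26 N, then lifted straight off. Afterwards its upper face measured 38.6 mm high and tilted 0.01 rad, and the near left boss was held about 3 mm down.
- **Other leaves and objects:** the other three leaves measured the same angles as before within 0.02 rad. The thumbscrew is still standing, and nothing was gripped. The measured tin position moved about 1 mm. I did not re-check the beaker, bottle, weight, spatula and jar after the moves.
- **Plate shift:** the bosses moved up to 0.7 pixel (under 2 mm) in the top view. I put that down to the plate tilting and the changed shadows, but I cannot rule out a small real shift. Side forces while pressing the bosses reached about 11 N, at near right.
- **Check that disagreed:** a quick height reading showed the far right boss 4 mm high and the far right leaf low (median 40 mm). A better fit afterwards gave that leaf 0.73 rad, still raised, but I did not re-measure the boss. The picture shows no change there.

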